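# Check the emergency stop of the sample-tube track and re-arm it

## Task

Do the function check of the tube track's emergency stop: push the mushroom button in, firmly but without forcing it, until it latches and stays in by itself, then twist its head clockwise with the fingertips until it pops back out. Once it is out, press the round reset button on the control box next to it, to re-arm the track. Nothing has to be picked up: leave the mode selector, the tubes and the bottle as they are, and finish with the hand clear.

Things in the scene. Friction and masses are not known exactly. Their poses are not given: they have to be found in the camera images.
- stop_station: Emergency stop station screwed to the bench: a square enclosure 100 x 100 mm, 75 mm high with a flat lid; on the middle of the lid stands the mushroom button with a three-lobed head. Its origin is the centre of its underside on the bench, z up; it stands at any yaw within 30 degrees and may be to the left or to the right of the control box.
- stop_top (a point): Top of the mushroom head's dome, on its vertical axis; moves and turns with the head. With the button out it is 38 mm above the lid (113 mm above the bench). z points up, x along one of three equal lobes, 120 degrees apart. The head has a round core of 44 mm diameter; between the lobes are open notches that a fingertip can enter from above.
- stop_lobe (a point): Outer end of the lobe to which stop_top's x points, at half height: 34.5 mm from the axis, 14 mm below the dome's top. Each lobe is 19 mm wide with straight sides and a round end, and 16 mm thick: its flat top lies 6 mm, its underside 22 mm below the dome's top, so a latched head leaves 10 mm between lobes and lid.
- stop_press (a joint): How far the mushroom button is pushed in, m: 0 out, 0.0085 at the stop. It is sprung outwards: pushed slowly it takes 5 N at the start, 8 to 10 N on the way and 12 N at the stop. Pushed past 0.0075 it latches; let go, it then rests at about 0.006. Turning the latched head clockwise (seen from above) by about 0.4 rad frees the latch and the spring throws the button out to 0.
- stop_twist (a joint): Turn of the mushroom head, rad, positive clockwise seen from above: 0 at rest, at most 0.8, cannot turn the other way. A spring turns it back to 0 when let go; turning it takes about 0.1 N m (4 N on the end of a lobe).
- control_station: Control box screwed to the bench: 90 x 180 mm, 65 mm high. Its origin is the centre of its underside, its y axis runs along its 180 mm length, z up; yaw within 25 degrees. On its lid stand the reset button (45 mm from the centre towards -y), a small lamp, and the mode selector (45 mm from the centre towards +y).
- reset_button_top (a point): Centre of the top of the reset button's round cap (28 mm diameter, in a 44 mm round bezel that is 12 mm high); 22 mm above the lid of the control box, 10 mm above the bezel.
- reset_button (a joint): How far the reset button is pushed in, m: 0 out, 0.006 at the stop; a spring (1.5 N at the start, 5 N at the stop) returns it. Pressing it deeper than 0.004 counts.
- selector_tip (a point): Pointer end of the mode selector's short bar handle (34 x 12 mm, 26 mm above the lid), 17 mm from its axis, at the handle's top. To be left as set.
- tube_rack: White rack, 64 x 212 mm, with 14 orange-capped sample tubes, 118 mm high with them; loose, stands between the stations and the track. Origin: centre of its underside. To be left alone.
- puck_tube: One capped sample tube (16 mm) standing in a 42 mm round black carrier puck, 118 mm high; loose. Origin: centre of its underside. To be left alone.
- reagent_bottle: Amber bottle, 64 mm diameter, 128 mm high with its black cap; loose. Origin: centre of its underside. To be left alone.
There are look-alikes about, which are no part of the job. Leave any blue, pink or turquoise look-alike of the stop_station alone.

How it is judged:
By the outcome, as a careful person would: the job done as asked, in the order asked, and still so for the second after the job is handed in, with the robot touching nothing.
It also fails if it takes over 48 s, if anything falls off the work surface, if the arm or the gripper's body presses on something with over 40 N, if the wrist force passes 120 N, or if a joint passes its speed limit or range.

## Robot

A 7-joint arm with a two-finger parallel gripper is mounted at the origin on the work surface. World frame = base frame: x ahead of the robot, y to its left, z up, the work surface at z = 0. Lengths are in m, angles in rad, forces in N, time in s.
With the tool pointing down it reaches from about 0.35 to 0.9 m from the base axis. Payload 8.1 kg.
Tool frame: the origin (TCP) lies on the centre line of the jaws, within the pads' length; the fingertips stand 19 mm ahead of it and the grasp point (between the pads) is the TCP; z points along the fingers, y is the direction in which the jaws open and shut (so a half turn about z gives the same grasp; the last joint's range is limited). The gripper opens to 92 mm and grips with 3 to 60 N. Pads are 19 mm wide; open, the fingers measure 130 mm over their backs; the gripper's body (75 mm by 190 mm) begins 47 mm behind the grasp point.
Start: joints at [1.129, 0.434, 0.025, 1.573, -0.012, 1.134, -0.075], TCP at [0.208, -0.589, 0.219] pointing down, gripper open.
Joint ranges: [-2.62, 2.62], [-0.44, 2.09], [-1.27, 1.32], [0.08, 2.57], [-1.32, 4.46], [0.12, 2], [-2.74, 2.74]. Speed limits (rad/s): [2.22, 2.22, 3.01, 3.01, 3.14, 3.14, 3.14].

## Interface

Orientations are given as a rotation vector (axis times angle).
In Python, from cell import monitor, imaging, workorder, outline_of gives the robot as it stands.
- The arm moves only by the tool move_arm, never from a script. Its argument "series" is a list of rows, each a list of 6 numbers: the shift along the world's x, y, z in cm, then the turn, a rotation vector about the world's x, y, z in degrees. A call has 1 to 8 rows; each row shifts and turns the commanded pose from where the row before left it; what a row does not reach is not made up. A row lasts 1/10 s, in which the tool goes at most 50 mm and 8.59 degrees, less where a joint would pass 70% of its speed; a pose out of reach is approached as far as the arm can. A call with a gripper value outside its range is refused whole. "grip" is the opening, from 0 (shut) to 1 (fully open), set as the call begins (left out, the last holds). The fingers move at their own pace and stop on an object; "force" is the grip in N (left out, the last holds). Time passes only in rows, so rows that do not move let the fingers close. It gives the time, the measured TCP pose, the force and the opening at its end, in the units of the state.
- monitor.observe(): the state, without advancing time (a new reading comes with each control period).
- imaging.get_image(name): name is "scene" or "top" or "wrist"; returns a dict with "color" (400x640x3 uint8, red, green, blue), "fx", "fy", "cx", "cy" (pixels), "dist_coeffs" ([k1, k2, p1, p2, k3] as OpenCV has them; the pictures are not rectified), "rvec" (rotation vector, rad) and "tvec" (3), from world to camera coordinates, as OpenCV has them; the wrist camera has in their place "mount" (4x4, takes a point from camera to tool coordinates, whose origin is the TCP and whose axes are the flange's). Camera axes: x right, y down, z forward; pixel columns grow to the right and rows downward; lengths in m; the calibration is good to about 2 mm. A picture is of the moment at which its call begins: read the wrist's pose just before it. There is no depth.
- workorder.sign_off(): hands the job in, once; it reports no verdict.
Trained networks look in the newest picture that a camera, given by its name, has taken for a name from the list of things; names that differ only in an ending like _2 or _b are one class to them, and where a whole thing is asked for, a point or a joint stands for the part that bears it (a point fixed in the world has none). Each returns a list of dicts, best first, with "p" (0 to 1); they miss things now and then, are a little off and sometimes report something else, mostly with a low value. They report only what shows in the picture. A call takes as long as a camera call. They do not tell look-alikes from the thing itself.
- outline_of(camera, thing): "mask" (400x640 bool, what is visible of it) and "rect" ([left, top, width, height] in pixels, round what is visible of it).
The state is a dict: "clock": time; "joints": joint angles; "dq": joint speeds; "joint_efforts": joint torques, N m; "position": TCP position; "ee_rot": TCP orientation; "force": force on the tool from outside, world axes, zero at the start; "ft_torque": the same for the moment, N m; "width": opening from 0.0 (shut) to 1.0 (fully open).
Only numpy, scipy, OpenCV 4.12 (cv2) and the standard library are available. Lean on these libraries where they do the work, as an engineer would, in place of code of your own. Each camera call takes 0.05 s, during which the arm holds its last target. There are 200 camera calls.

## Working session

There is one attempt and no reset: what is moved stays moved. The work goes in short steps, Python scripts to look and compute and a tool call to move; the robot and the scene stay as the last step left them, time stands still between calls to the robot, and variables do not carry over. Pictures are saved under pics/ and viewed, about 8 in all and at most 12, crops included, and the job is handed in when it is done.

Besides the shell and the picture viewer there is one more tool, called as name(argument=value, ...) on one line, values as JSON. move_arm: Moves the arm, as the interface text tells. Its arguments: {"type":"object","properties":{"series":{"type":"array"},"grip":{"type":"number"},"force":{"type":"number"}},"required":["series"]}

```bash
mkdir -p pics; ls; python3 - <<'E'
from cell import monitor, imaging, outline_of
import cv2
s=monitor.observe(); print({k:s[k] for k in ('clock','position','ee_rot','force','width')})
for c in ('scene','top'):
    im=imaging.get_image(c); cv2.imwrite(f'pics/{c}0.png',im['color'][:,:,::-1])
    print(c,im['fx'],im['cx'],im['cy'],im['dist_coeffs'],im['rvec'],im['tvec'])
    for t in ('stop_station','stop_top','control_station','reset_button_top','selector_tip'):
        print(t,[(round(d['p'],2),d['rect']) for d in outline_of(c,t)])
E
```

```text
pics
{'clock': 0.0, 'position': array([ 0.20748643, -0.58899212,  0.21864946]), 'ee_rot': array([-3.09512527e+00, -5.29244700e-01,  6.35319644e-04]), 'force': array([-0.37695209, -0.70589101, -0.69708496]), 'width': 1.0021762972856512}
scene 422.26153461466816 323.0400529597099 196.60314913053 [0.02856063 0.         0.         0.         0.        ] [ 2.19262005  1.0340409  -0.43696072] [-0.34594702 -0.2443385   1.35356851]
stop_station [(0.97, [239.1, 190.1, 54.8, 60.1]), (0.94, [249.8, 135.2, 56.1, 54.3]), (0.84, [224.4, 266.0, 73.0, 77.9]), (0.74, [146.0, 195.0, 66.3, 63.5])]
stop_top [(0.89, [240.9, 271.2, 26.0, 30.0]), (0.79, [251.6, 184.3, 25.0, 26.5]), (0.71, [157.5, 196.5, 26.4, 25.2]), (0.58, [332.7, 177.7, 13.7, 5.1]), (0.55, [263.1, 133.7, 25.2, 20.4]), (0.43, [316.1, 149.3, 72.0, 70.9])]
control_station [(0.69, [317.1, 150.6, 70.5, 66.6])]
reset_button_top []
selector_tip [(0.61, [360.0, 155.7, 11.4, 11.3])]
top 363.54388732630673 324.52758761529805 202.89356034264756 [-0.06027886  0.          0.          0.          0.        ] [ 2.16074259 -2.1746962   0.09636153] [0.02214345 0.54072398 1.00455738]
stop_station [(0.83, [351.9, 195.1, 41.7, 51.0]), (0.75, [304.1, 244.6, 40.8, 62.2]), (0.7, [414.1, 231.7, 47.3, 51.7]), (0.59, [401.3, 134.3, 43.2, 50.4]), (0.44, [251.7, 183.9, 70.9, 49.5])]
stop_top [(0.68, [416.2, 143.8, 20.4, 17.1]), (0.67, [362.2, 210.1, 22.2, 22.5]), (0.66, [433.5, 249.5, 25.1, 23.1]), (0.6, [315.2, 266.1, 19.7, 21.7])]
control_station [(0.83, [253.8, 184.2, 68.6, 50.1])]
reset_button_top [(0.58, [297.4, 202.0, 9.5, 12.4])]
selector_tip [(0.69, [187.9, 164.5, 33.8, 24.0]), (0.58, [263.9, 202.7, 14.8, 14.1])]
```

```bash
python3 - <<'E'
import cv2
a=cv2.imread('pics/scene0.png')[90:390,100:500]; b=cv2.imread('pics/top0.png')[100:325,160:510]
cv2.imwrite('pics/scene_c.png',cv2.resize(a,(800,600),interpolation=cv2.INTER_CUBIC))
cv2.imwrite('pics/top_c.png',cv2.resize(b,None,fx=2.2,fy=2.2,interpolation=cv2.INTER_CUBIC))
E
```

```text
(no output)
```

View pics/scene_c.png

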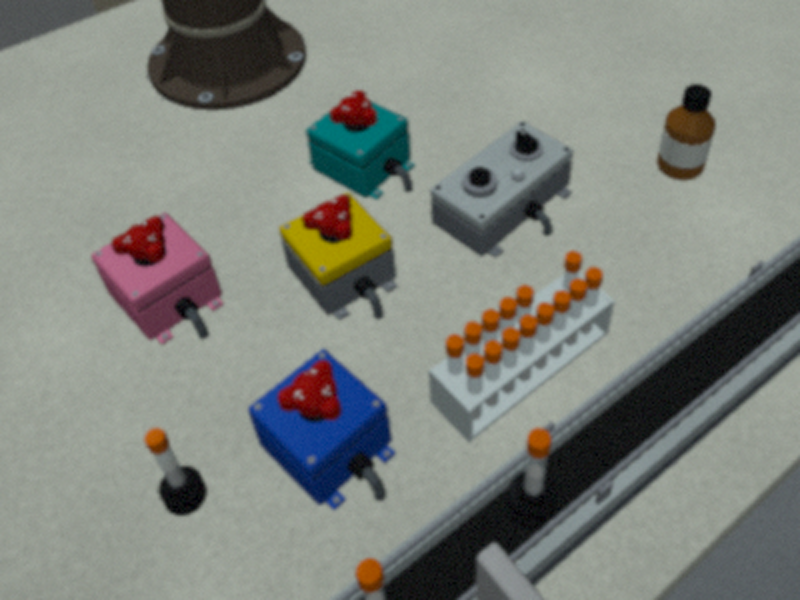

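View pics/top_c.png

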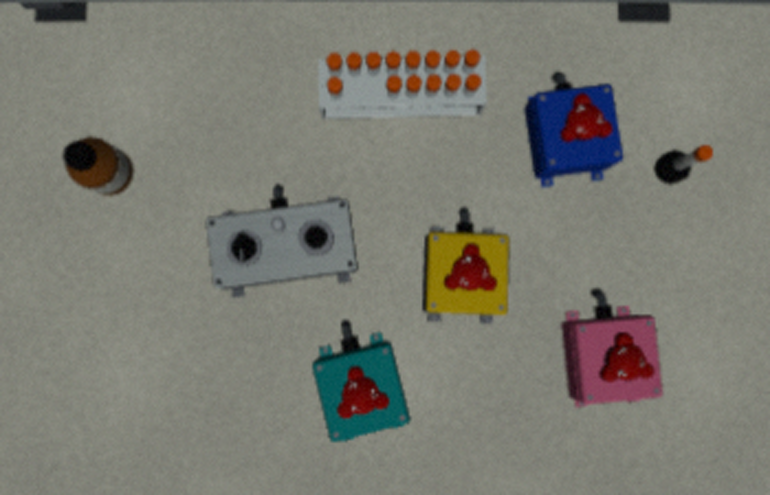

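The yellow-lidded station, at top pixel (373,223), is the only one that isn't blue, pink or turquoise. The control box is left of it, with the reset cap at about (304,208) and the selector at (270,212). Next I fit the poses using both cameras.

```bash
cat > h.py <<'E'
import numpy as np, cv2
from scipy.optimize import minimize, least_squares
def cam(im):
    K=np.array([[im['fx'],0,im['cx']],[0,im['fy'],im['cy']],[0,0,1]]); return K,np.array(im['dist_coeffs'])
def pose(im,s=None):
    if 'rvec' in im: return np.array(im['rvec'],float),np.array(im['tvec'],float)
    T=np.eye(4); T[:3,:3]=cv2.Rodrigues(np.array(s['ee_rot']))[0]; T[:3,3]=s['position']
    C=np.linalg.inv(T@np.array(im['mount'])); return cv2.Rodrigues(C[:3,:3])[0].ravel(),C[:3,3]
def proj(im,P,s=None):
    K,d=cam(im); r,t=pose(im,s); return cv2.projectPoints(np.array(P,float).reshape(-1,1,3),r,t,K,d)[0][:,0]
def at_z(im,px,z,s=None):
    K,d=cam(im); r,t=pose(im,s); R=cv2.Rodrigues(r)[0]
    n=cv2.undistortPoints(np.array(px,float).reshape(1,1,2),K,d)[0,0]; o=-R.T@t; v=R.T@np.array([*n,1]); return (o+v*(z-o[2])/v[2])[:2]
def red(im):
    h=cv2.cvtColor(im['color'],cv2.COLOR_RGB2HSV); return (((h[...,0]<6)|(h[...,0]>172))&(h[...,1]>150)&(h[...,2]>60)).astype(np.uint8)
def head(im,x,y,a,top,s=None):
    m=np.zeros((400*4,640*4),np.uint8)
    c=np.linspace(0,2*np.pi,24,endpoint=False)
    def hull(P): cv2.fillConvexPoly(m,cv2.convexHull(np.round(proj(im,P,s)*4+1.5).astype(np.int32)),1)
    core=[[x+22*.001*np.cos(t),y+.022*np.sin(t),z] for t in c for z in (top-.022,top-.006)]+[[x,y,top]]+[[x+.014*np.cos(t),y+.014*np.sin(t),top-.002] for t in c]
    hull(core)
    for k in range(3):
        b=a+k*2*np.pi/3; u=np.array([np.cos(b),np.sin(b)]); v=np.array([-u[1],u[0]])
        L=[*(np.array([x,y])+.025*u+.0095*(np.cos(t)*u+np.sin(t)*v) for t in c),np.array([x,y])+.0095*v,np.array([x,y])-.0095*v]
        hull([[*p,z] for p in L for z in (top-.022,top-.006)])
    return cv2.resize(m.astype(np.float32),(640,400),interpolation=cv2.INTER_AREA)
def fit(views,x0,top,steps=(.004,.004,.15)):
    def cost(q):
        e=0
        for im,m,s in views:
            h=head(im,*q,top,s); e+=np.minimum(h,m).sum()/np.maximum(h,m).sum()
        return -e/len(views)
    best=None
    for a in np.radians(np.arange(-60,60,15)):
        q0=np.array([x0[0],x0[1],a]); S=np.vstack([q0,*(q0+np.diag(steps))])
        r=minimize(cost,q0,method='Nelder-Mead',options=dict(initial_simplex=S,xatol=1e-4,fatol=1e-4,maxiter=120))
        if best is None or r.fun<best.fun: best=r
    return best
E
python3 - <<'E'
from h import *
from cell import imaging
S=imaging.get_image('scene');T=imaging.get_image('top')
p=at_z(T,(373.5,222.5),.1); print('head0',p)
V=[]
for im in (T,S):
    u=proj(im,[[*p,.095]])[0]; m=red(im); w=np.zeros_like(m); cv2.circle(w,(int(u[0]),int(u[1])),24,1,-1); V.append((im,(m*w).astype(np.float32),None)); print(u,(m*w).sum())
for v in ([V[0]],[V[1]],V):
    r=fit(v,p,.113); print(r.x[:2],np.degrees(r.x[2])%120,-r.fun)
print('reset top',at_z(T,(304,208),.087),'sel',at_z(T,(270,212),.091))
print('reset scene',at_z(S,(340,179.5),.087))
c=[at_z(T,(x/2.2+160,y/2.2+100),.065) for x,y in ((208,217),(348,199),(356,268),(216,288))]; print(c,np.mean(c,0))
E
```

```text
head0 [ 0.48121723 -0.10985917]
[373.26167667 222.5821243 ] 230
[267.04561744 199.79652843] 265
[ 0.47858213 -0.10986615] 116.71445397029181 0.6813552975654602
[ 0.47752175 -0.11188475] 116.72098302546726 0.6209724545478821
[ 0.4791675  -0.10984334] 116.3811166304299 0.6486839056015015
reset top [0.52164383 0.07299615] sel [0.51123555 0.16321483]
reset scene [0.53239924 0.06843534]
[array([0.55013766, 0.2102294 ]), array([0.57143686, 0.03552846]), array([0.48550446, 0.02602457]), array([0.46178819, 0.19922744])] [0.51721679 0.11775247]
```

move_arm(series=[[1.7,3,0.5,0,0,1],[1.7,3,0.5,0,0,1],[1.7,3,0.5,0,0,1],[1.7,3,0.5,0,0,1],[1.7,3,0.5,0,0,1],[1.7,3,0.5,0,0,1],[1.7,3,0.5,0,0,1],[1.7,3,0.5,0,0,0]], grip=0, force=20)

```text
clock: 1.5
position: [0.3442, -0.3483, 0.2599]
ee_rot: [3.058, 0.718, 0.0]
force: [0.5, -0.0, 0.0]
width: 0.354
```

move_arm(series=[[1.7,3,0,0,0,0],[1.7,3,0,0,0,0],[1.7,3,0,0,0,0],[1.7,3,0,0,0,0],[1.7,3,0,0,0,0],[1.7,3,0,0,0,0],[0,0,0,0,0,0],[0,0,0,0,0,0]])

```text
clock: 2.3
position: [0.4459, -0.169, 0.2595]
ee_rot: [3.058, 0.721, -0.0]
force: [-0.4, -0.2, 0.8]
width: 0.005
```

```bash
python3 - <<'E'
from h import *
from cell import imaging,monitor
s=monitor.observe(); im=imaging.get_image('wrist'); cv2.imwrite('pics/w1.png',im['color'][:,:,::-1])
print(s['clock'],s['position'],s['ee_rot'],s['force'],s['width'],im['mount'])
print(proj(im,[[.479,-.110,.113],[.522,.073,.087],[.511,.163,.091]],s))
E
```

```text
2.3 [ 0.44589557 -0.1689909   0.25949057] [ 3.05761494e+00  7.20555974e-01 -4.23866876e-05] [-0.43429563 -0.21866758  0.82299726] 0.005038862271737614 [[ 1.05357042e-03 -9.58198936e-01 -2.86100837e-01  7.70715188e-02]
 [ 9.99999292e-01  1.16791371e-03 -2.29024164e-04 -2.52499828e-04]
 [ 5.53591801e-04 -2.86100393e-01  9.58199488e-01 -1.65569309e-01]
 [ 0.00000000e+00  0.00000000e+00  0.00000000e+00  1.00000000e+00]]
[[275.56437667 121.07432683]
 [101.75433145 -27.76341345]
 [-12.33582071 -71.09649308]]
```

View pics/w1.png

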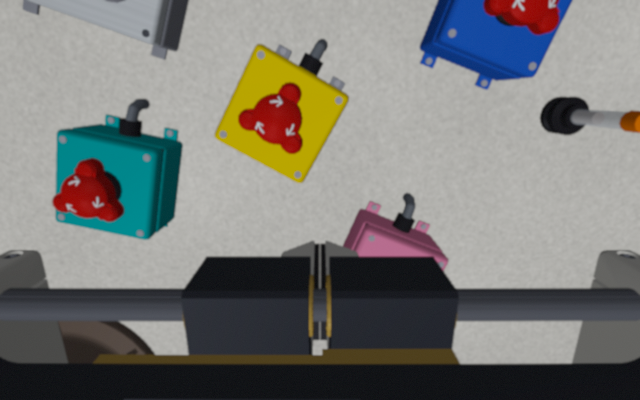

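The wrist view shows the yellow station's head at about (278,119), and my projection gave (276,121), so the two agree. I'll refine with a fit here.

```bash
python3 - <<'E'
from h import *
from cell import imaging,monitor
s=monitor.observe(); im=imaging.get_image('wrist')
m=red(im); w=np.zeros_like(m); cv2.circle(w,(277,119),42,1,-1); m=(m*w).astype(np.float32)
r=fit([(im,m,s)],(.479,-.110),.113); print(r.x[:2],np.degrees(r.x[2])%120,-r.fun,m.sum())
x,y=r.x[:2]; print('shift cm',(np.array([x,y])-s['position'][:2])*100)
# 4 lid corners check
c=[at_z(im,q,.075,s) for q in ((258,44),(350,97),(302,183),(216,135))]; print('box centre',np.mean(c,0))
R=cv2.Rodrigues(s['ee_rot'])[0]; print('tool y deg',np.degrees(np.arctan2(R[1,1],R[0,1])))
E
```

```text
[ 0.4788104  -0.10969411] 116.34488905344853 0.7474054098129272 2219.0
shift cm [3.33733737 6.02805859]
box centre [ 0.48055162 -0.1115869 ]
tool y deg -63.592747112808254
```

move_arm(series=[[1.7,3,0,0,0,0],[1.6,3,0,0,0,0],[0,0,-4,0,0,0],[0,0,-4,0,0,0],[0,0,-3,0,0,0],[0,0,-1,0,0,0],[0,0,0,0,0,0],[0,0,0,0,0,0]])

```text
clock: 3.2
position: [0.4795, -0.1101, 0.1407]
ee_rot: [3.058, 0.716, 0.002]
force: [1.0, -0.3, -0.6]
width: 0.003
```

move_arm(series=[[0,0,-0.3,0,0,0],[0,0,-0.3,0,0,0],[0,0,-0.2,0,0,0],[0,0,-0.1,0,0,0],[0,0,0,0,0,0],[0,0,0,0,0,0]])

```text
clock: 3.8
position: [0.4787, -0.1094, 0.1305]
ee_rot: [3.058, 0.718, 0.0]
force: [-0.2, -0.3, -0.1]
width: 0.004
```

move_arm(series=[[0,0,-0.1,0,0,0],[0,0,-0.1,0,0,0],[0,0,0,0,0,0],[0,0,0,0,0,0]])

```text
clock: 4.2
position: [0.4787, -0.1095, 0.1284]
ee_rot: [3.059, 0.718, -0.0]
force: [0.3, -0.3, 0.7]
width: 0.002
```

move_arm(series=[[0,0,-0.1,0,0,0],[0,0,-0.1,0,0,0],[0,0,0,0,0,0],[0,0,0,0,0,0]])

```text
clock: 4.6
position: [0.4787, -0.1095, 0.1264]
ee_rot: [-3.058, -0.718, 0.0]
force: [-0.0, -0.3, -0.9]
width: 0.006
```

```bash
python3 - <<'E'
from h import *
from cell import imaging,monitor
out=[]
for c,p in (('scene',(.479,-.11,.113)),('top',(.479,-.11,.113))):
    im=imaging.get_image(c); u,v=proj(im,[p])[0].astype(int); out.append(cv2.resize(im['color'][max(v-40,0):v+40,u-40:u+40,::-1],(400,400),interpolation=cv2.INTER_CUBIC))
cv2.imwrite('pics/c2.png',np.hstack(out)); print(monitor.observe()['force'])
E
```

```text
[-0.65595222 -0.26432316  0.11081552]
```

View pics/c2.png

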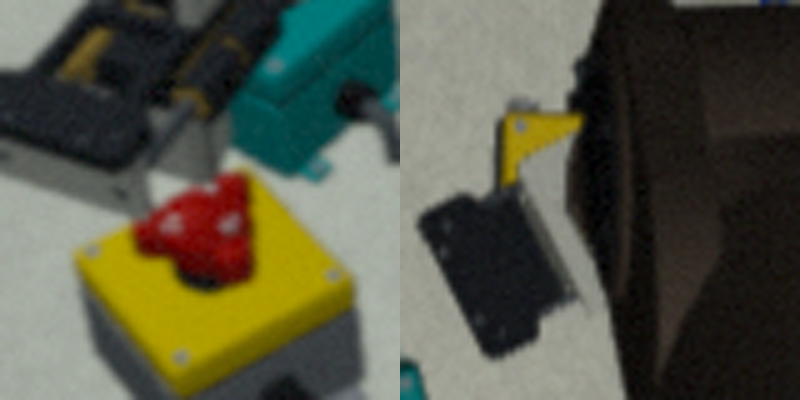

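The close-up shows the head still out and nothing above it, so the fingertips may not be where I think. I'll take a wider view with the TCP and fingertip marked.

```bash
python3 - <<'E'
from h import *
from cell import imaging,monitor
s=monitor.observe(); p=np.array(s['position']); z=cv2.Rodrigues(s['ee_rot'])[0]; print(p,z)
out=[]
for c in ('scene','wrist'):
    im=imaging.get_image(c); a=im['color'][:,:,::-1].copy(); a=cv2.resize(a,None,fx=3,fy=3,interpolation=cv2.INTER_CUBIC)
    for q,col in ((p,(0,255,0)),(p+z[:,2]*.019,(255,255,0)),(np.array([.479,-.11,.113]),(255,255,255))):
        u=proj(im,[q],s)[0]*3; print(c,u/3); cv2.circle(a,tuple(u.astype(int).tolist()),4,col,1)
    u=np.clip(proj(im,[p],s)[0]*3,[200,250],[1720,950]).astype(int); out.append(a[u[1]-250:u[1]+250,u[0]-200:u[0]+200])
cv2.imwrite('pics/c3.png',np.hstack(out))
E
```

```text
[ 0.47870539 -0.10948692  0.12644597] [[ 8.95649239e-01  4.44761106e-01 -1.36026590e-05]
 [ 4.44761105e-01 -8.95649238e-01 -3.88043166e-05]
 [-2.94418619e-05  2.87051229e-05 -9.99999999e-01]]
scene [264.98456193 189.56347629]
scene [265.95306076 195.38911123]
scene [265.55743549 193.87814013]
wrist [319.99225358 253.9027779 ]
wrist [319.96388382 239.39700509]
wrist [321.05760007 243.29542046]
```

View pics/c3.png

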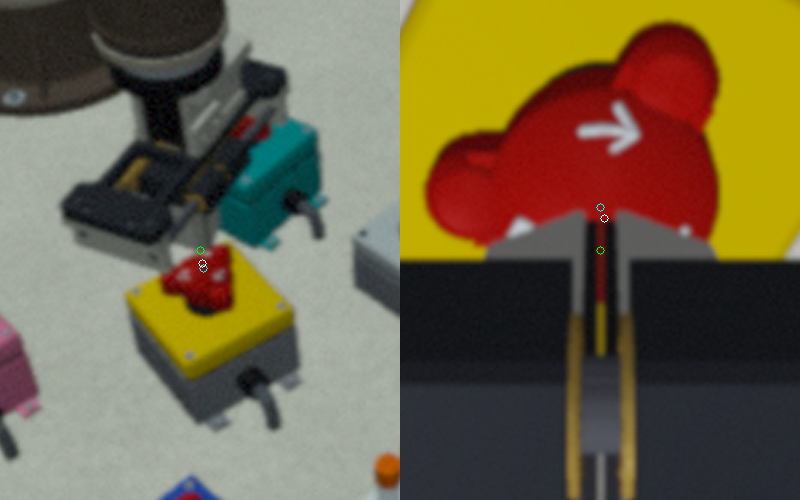

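The wrist view shows the fingertips centred over the dome but not touching it yet. I'll keep going down in small steps and watch the force.

move_arm(series=[[0,0,-0.1,0,0,0],[0,0,-0.1,0,0,0],[0,0,0,0,0,0],[0,0,0,0,0,0]])

```text
clock: 5.2
position: [0.4786, -0.1095, 0.1244]
ee_rot: [-3.059, -0.717, 0.0]
force: [-0.2, -0.7, -0.5]
width: 0.004
```

move_arm(series=[[0,0,-0.1,0,0,0],[0,0,0,0,0,0],[0,0,0,0,0,0]])

```text
clock: 5.5
position: [0.4787, -0.1095, 0.1234]
ee_rot: [3.059, 0.718, -0.0]
force: [-0.5, -0.3, 0.4]
width: 0.007
```

```bash
python3 - <<'E'
from h import *
from cell import imaging,monitor
s=monitor.observe(); print(s['position'],s['force'],s['ft_torque'],s['joint_efforts'])
im=imaging.get_image('scene'); a=cv2.imread('pics/scene0.png'); b=im['color'][:,:,::-1]
A=dict(im); A['color']=a[:,:,::-1]
for i in (A,im):
    m=red(i)[170:222,235:300]; ys,xs=np.nonzero(m); print(m.sum(),xs.min(),xs.max(),ys.min(),ys.max(),ys.mean())
k=[cv2.resize(q[150:230,225:305],(400,400),interpolation=cv2.INTER_CUBIC) for q in (a,b)]
cv2.imwrite('pics/c4.png',np.hstack(k))
E
```

```text
[ 0.4786908  -0.10949229  0.12341288] [-0.50923423 -0.32389997  0.36064413] [ 0.00337973 -0.00512704  0.04166818] [-1.64596928e-03 -5.29540765e+01 -2.86312021e+00 -2.51427788e+01
 -3.41996038e-02 -6.21486199e-02 -2.22137089e-03]
269 17 39 18 38 28.858736059479554
271 18 39 18 38 28.797047970479706
```

View pics/c4.png

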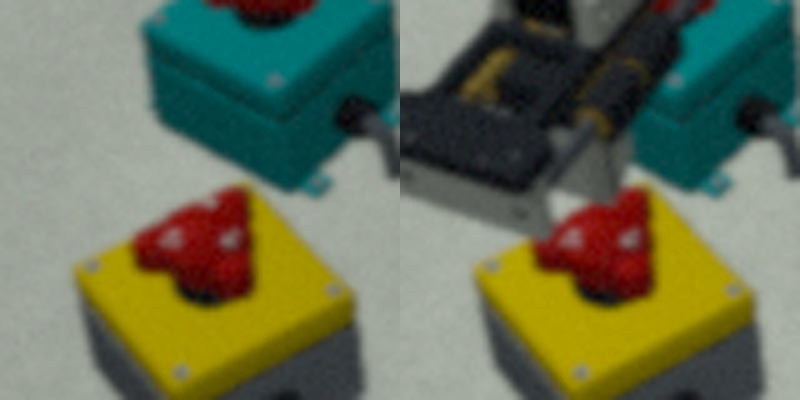

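The head hasn't moved, and the fingertips look higher than the nominal 19 mm would put them. The button's spring gives some compliance, so I'll carry on in 2 mm steps until the force shows contact.

move_arm(series=[[0,0,-0.1,0,0,0],[0,0,-0.1,0,0,0],[0,0,0,0,0,0],[0,0,0,0,0,0]])

```text
clock: 5.95
position: [0.4787, -0.1095, 0.1214]
ee_rot: [3.059, 0.718, -0.0]
force: [0.5, -0.1, -0.8]
width: 0.003
```

move_arm(series=[[0,0,-0.1,0,0,0],[0,0,-0.1,0,0,0],[0,0,0,0,0,0],[0,0,0,0,0,0]])

```text
clock: 6.35
position: [0.4786, -0.1095, 0.1194]
ee_rot: [-3.059, -0.718, 0.0]
force: [-0.7, 0.5, 0.9]
width: 0.006
```

```bash
python3 - <<'E'
from h import *
from cell import imaging,monitor
s=monitor.observe(); im=imaging.get_image('wrist'); a=im['color'][:,:,::-1].copy()
h=(head(im,.4788,-.1097,np.radians(-3.65),.113,s)>.5).astype(np.uint8)
cs,_=cv2.findContours(h,cv2.RETR_EXTERNAL,cv2.CHAIN_APPROX_NONE); cv2.drawContours(a,cs,-1,(0,255,0),1)
R=cv2.Rodrigues(s['ee_rot'])[0]; p=np.array(s['position'])
for d,col in ((0,(255,255,0)),(.019,(255,0,255))):
    for yy in (-.019,.019):
        P=[p+R@np.array([x,yy,d]) for x in (-.0095,.0095)]; u=proj(im,P,s); cv2.line(a,*[tuple(map(int,q)) for q in u],col,1)
    P=[p+R@np.array([.0095,y,d]) for y in (-.019,.019)]; u=proj(im,P,s); cv2.line(a,*[tuple(map(int,q)) for q in u],col,1)
cv2.imwrite('pics/w2.png',a)
E
```

```text
(no output)
```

View pics/w2.png

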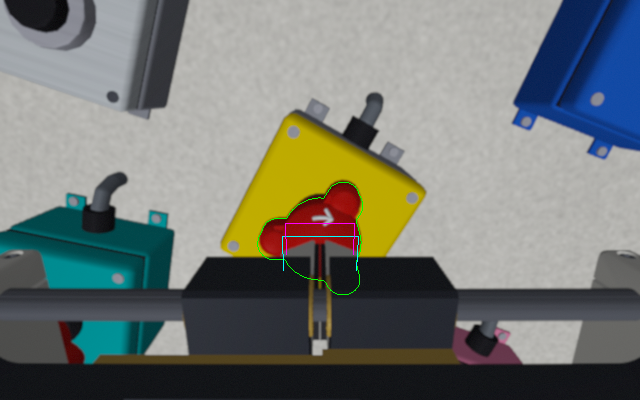

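The head model overlay fits exactly, so the poses are good. The visible finger ends sit close to the TCP plane instead of 19 mm ahead. That makes contact likely near TCP z≈0.113, so I'll continue.

move_arm(series=[[0,0,-0.1,0,0,0],[0,0,-0.1,0,0,0],[0,0,-0.1,0,0,0],[0,0,0,0,0,0],[0,0,0,0,0,0]])

```text
clock: 6.9
position: [0.4787, -0.1095, 0.1164]
ee_rot: [-3.059, -0.718, 0.0]
force: [-1.0, 0.1, 0.2]
width: 0.003
```

move_arm(series=[[0,0,-0.1,0,0,0],[0,0,-0.1,0,0,0],[0,0,0,0,0,0],[0,0,0,0,0,0]])

```text
clock: 7.3
position: [0.4787, -0.1095, 0.1144]
ee_rot: [3.059, 0.718, -0.0]
force: [-0.2, 0.2, -0.1]
width: 0.004
```

move_arm(series=[[0,0,-0.1,0,0,0],[0,0,-0.1,0,0,0],[0,0,0,0,0,0],[0,0,0,0,0,0]])

```text
clock: 7.7
position: [0.4787, -0.1095, 0.1124]
ee_rot: [3.059, 0.718, -0.0]
force: [-0.6, -0.4, -0.5]
width: 0.004
```

```bash
python3 - <<'E'
from h import *
from cell import imaging,monitor
s=monitor.observe(); im=imaging.get_image('scene'); p=np.array(s['position']); R=cv2.Rodrigues(s['ee_rot'])[0]
f=9; o=(225,140); a=cv2.resize(im['color'][140:206,225:310,::-1],None,fx=f,fy=f,interpolation=cv2.INTER_CUBIC)
for d,col in ((-.04,(255,0,0)),(-.02,(0,255,255)),(0,(0,255,0)),(.019,(255,255,0))):
    u=(proj(im,[p+R@np.array([0,y,d]) for y in (-.019,0,.019)])-o+.5)*f
    for q in u: cv2.circle(a,tuple(map(int,q)),3,col,-1)
cv2.imwrite('pics/c5.png',a)
E
```

```text
(no output)
```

View pics/c5.png

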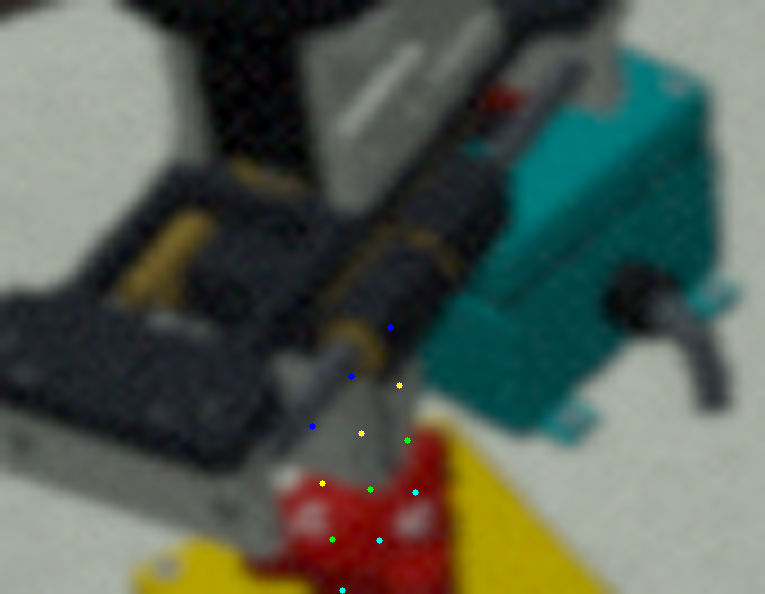

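This view settles it: the finger wedge ends right at the green (d=0) points, just at the dome top. Contact should come within a few millimetres.

move_arm(series=[[0,0,-0.1,0,0,0],[0,0,-0.1,0,0,0],[0,0,0,0,0,0],[0,0,0,0,0,0]])

```text
clock: 8.15
position: [0.4787, -0.1095, 0.1104]
ee_rot: [3.059, 0.718, -0.0]
force: [0.3, 0.6, 0.2]
width: 0.007
```

move_arm(series=[[0,0,-0.1,0,0,0],[0,0,-0.1,0,0,0],[0,0,0,0,0,0],[0,0,0,0,0,0]])

```text
clock: 8.55
position: [0.4787, -0.1095, 0.1084]
ee_rot: [3.059, 0.718, -0.0]
force: [-0.3, -0.4, 0.7]
width: 0.001
```

move_arm(series=[[0,0,-0.1,0,0,0],[0,0,-0.1,0,0,0],[0,0,0,0,0,0],[0,0,0,0,0,0]])

```text
clock: 8.95
position: [0.4787, -0.1095, 0.1064]
ee_rot: [-3.059, -0.718, 0.0]
force: [0.1, 0.9, -0.8]
width: 0.003
```

```bash
python3 - <<'E'
from h import *
from cell import imaging,monitor
s=monitor.observe(); print(s['position'],s['force'],s['joint_efforts'][1:4])
im=imaging.get_image('wrist'); m=red(im).astype(np.float32)
# vertical head position: compare red mask upper part (rows above fingers) with model for different tops
w=np.zeros((400,640),bool); w[120:232,230:420]=1
for top in (.117,.115,.113,.111,.109,.107,.105):
    h=head(im,.4788,-.1097,np.radians(-3.65),top,s); print(top, (np.minimum(h,m)[w].sum()/np.maximum(h,m)[w].sum()).round(3))
sc=imaging.get_image('scene'); A=dict(sc); A['color']=cv2.imread('pics/scene0.png')[:,:,::-1]
for i in (A,sc):
    k=red(i)[170:222,235:300]; ys,xs=np.nonzero(k); print(k.sum(),xs.min(),xs.max(),ys.min(),ys.max(),ys.mean())
f=9;a=cv2.resize(sc['color'][150:216,225:310,::-1],None,fx=f,fy=f,interpolation=cv2.INTER_CUBIC); cv2.imwrite('pics/c6.png',a)
E
```

```text
[ 0.47867366 -0.10948375  0.10640193] [ 0.12576983  0.86400069 -0.84250264] [-53.81242275  -2.95090221 -24.12282407]
0.117 0.796
0.115 0.827
0.113 0.832
0.111 0.825
0.109 0.802
0.107 0.78
0.105 0.761
269 17 39 18 38 28.858736059479554
184 22 39 18 38 30.782608695652176
```

move_arm(series=[[0,0,-0.1,0,0,0],[0,0,-0.1,0,0,0],[0,0,0,0,0,0],[0,0,0,0,0,0]])

```text
clock: 9.45
position: [0.4789, -0.1095, 0.1047]
ee_rot: [3.058, 0.717, 0.001]
force: [-1.2, 0.5, 5.2]
width: 0.003
```

move_arm(series=[[0,0,-0.1,0,0,0],[0,0,-0.1,0,0,0],[0,0,0,0,0,0],[0,0,0,0,0,0]])

```text
clock: 9.85
position: [0.4789, -0.1095, 0.1028]
ee_rot: [3.058, 0.718, 0.001]
force: [-1.3, 1.2, 6.4]
width: 0.006
```

View pics/c6.png

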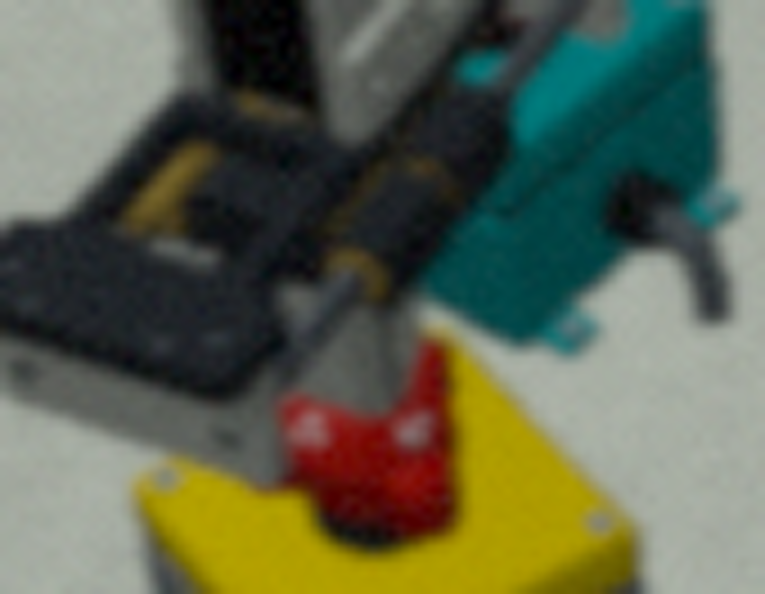

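Contact came at TCP z≈0.105, at the 5 N starting force expected. So the effective fingertip is about 8 mm above the TCP, not 19 mm below it. Now I press to the stop.

move_arm(series=[[0,0,-0.1,0,0,0],[0,0,-0.1,0,0,0],[0,0,-0.1,0,0,0],[0,0,0,0,0,0],[0,0,0,0,0,0]])

```text
clock: 10.35
position: [0.4789, -0.1095, 0.0998]
ee_rot: [3.058, 0.717, 0.001]
force: [-2.6, 0.3, 5.5]
width: 0.004
```

move_arm(series=[[0,0,-0.1,0,0,0],[0,0,-0.05,0,0,0],[0,0,-0.05,0,0,0],[0,0,0,0,0,0],[0,0,0,0,0,0]])

```text
clock: 10.85
position: [0.479, -0.1095, 0.098]
ee_rot: [3.058, 0.717, 0.001]
force: [-1.9, 0.4, 9.2]
width: 0.004
```

move_arm(series=[[0,0,-0.05,0,0,0],[0,0,-0.05,0,0,0],[0,0,0,0,0,0],[0,0,0,0,0,0]])

```text
clock: 11.25
position: [0.4791, -0.1095, 0.0972]
ee_rot: [3.058, 0.717, 0.001]
force: [-2.7, -0.1, 12.1]
width: 0.003
```

move_arm(series=[[0,0,-0.05,0,0,0],[0,0,-0.05,0,0,0],[0,0,0,0,0,0],[0,0,0,0,0,0]])

```text
clock: 11.65
position: [0.4793, -0.1096, 0.097]
ee_rot: [3.057, 0.717, 0.002]
force: [-7.4, 0.1, 22.7]
width: 0.005
```

The force rose to 22.7 N with no more travel, so the button is at its stop and should have latched. I'll lift and check that it stays in, and also check how low the gripper body hangs.

move_arm(series=[[0,0,0.3,0,0,0],[0,0,1.7,0,0,0],[0,0,4,0,0,0],[-2.5,-3,4,0,0,0],[-2.5,-3,2,0,0,0],[0,0,0,0,0,0],[0,0,0,0,0,0]])

```text
clock: 12.35
position: [0.4312, -0.167, 0.2116]
ee_rot: [3.059, 0.714, 0.002]
force: [0.2, 0.9, -0.2]
width: -0.001
```

```bash
python3 - <<'E'
from h import *
from cell import imaging,monitor
s=monitor.observe(); print(s['clock'],s['position'],s['force'])
im=imaging.get_image('wrist'); cv2.imwrite('pics/w3.png',im['color'][:,:,::-1])
m=red(im); u=proj(im,[[.4788,-.1097,.1]],s)[0]; print(u)
w=np.zeros_like(m); cv2.circle(w,tuple(map(int,u)),48,1,-1); m=(m*w).astype(np.float32)
for top in (.113,.107):
    r=fit([(im,m,s)],(.4788,-.1097),top); print(top,r.x[:2],np.degrees(r.x[2])%120,-r.fun)
# body lower corner seen in c6 (tcp at .4787,-.1095,.1064)
sc=imaging.get_image('scene'); R=cv2.Rodrigues(np.array([3.058,.717,0.]))[0]; p=np.array([.4787,-.1095,.1064])
print([(x,y,d,proj(sc,[p+R@np.array([x,y,d])])[0].round(1)) for x in (.0375,0,-.0375) for y in (.095,-.095) for d in (-.047,)])
E
```

```text
12.35 [ 0.43116287 -0.16702935  0.21157593] [ 0.19992566  0.86457702 -0.1932015 ]
[279.60271092 107.94640593]
0.113 [ 0.47901933 -0.11052705] 116.26629340639069 0.7376877069473267
0.107 [ 0.47878353 -0.10991569] 117.2117717910129 0.769763708114624
[(0.0375, 0.095, -0.047, array([256.1, 215.7])), (0.0375, -0.095, -0.047, array([298.1, 159.4])), (0, 0.095, -0.047, array([240.5, 210.3])), (0, -0.095, -0.047, array([283.8, 155.2])), (-0.0375, 0.095, -0.047, array([225.2, 205. ])), (-0.0375, -0.095, -0.047, array([269.9, 151.1]))]
```

The head fits better at 107 mm than at 113 mm (0.770 against 0.738), so it's latched in. Next I go down into the notch at -63.5°, 34 mm from the axis, with fingertip z≈0.089 (TCP≈0.0815).

move_arm(series=[[3.2,1.4,0,0,0,0],[3.1,1.3,0,0,0,0],[0,0,-4,0,0,0],[0,0,-4,0,0,0],[0,0,-2,0,0,0],[0,0,-0.5,0,0,0],[0,0,0,0,0,0],[0,0,0,0,0,0]])

```text
clock: 13.25
position: [0.4953, -0.1389, 0.107]
ee_rot: [3.058, 0.719, 0.002]
force: [0.4, 0.3, -0.7]
width: 0.005
```

move_arm(series=[[0,0,-0.5,0,0,0],[0,0,-0.5,0,0,0],[0,0,0,0,0,0],[0,0,0,0,0,0]])

```text
clock: 13.65
position: [0.4943, -0.1394, 0.0963]
ee_rot: [3.059, 0.717, -0.0]
force: [-0.4, -0.2, 0.4]
width: 0.004
```

move_arm(series=[[0,0,-0.5,0,0,0],[0,0,-0.5,0,0,0],[0,0,-0.3,0,0,0],[0,0,0,0,0,0],[0,0,0,0,0,0]])

```text
clock: 14.15
position: [0.4947, -0.1398, 0.0834]
ee_rot: [3.058, 0.717, 0.001]
force: [0.6, -1.3, 4.7]
width: 0.006
```

The contact force points straight outward from the axis (the taper touching the core rim), so I'll back off 3 mm radially.

move_arm(series=[[0.1,-0.3,0,0,0,0],[0,0,0,0,0,0],[0,0,0,0,0,0]])

```text
clock: 14.45
position: [0.4951, -0.1423, 0.0829]
ee_rot: [-3.058, -0.717, 0.001]
force: [-0.3, -0.4, 0.0]
width: 0.004
```

```bash
python3 - <<'E'
from h import *
from cell import monitor
s=monitor.observe(); p=s['position']; h=np.array([.4788,-.1098]); v=p[:2]-h; r=np.hypot(*v); a=np.arctan2(v[1],v[0]); print(s['force'],s['ft_torque'],p,r,np.degrees(a))
c=[h+r*np.array([np.cos(a-np.radians(8)*k),np.sin(a-np.radians(8)*k)]) for k in range(9)]
print((np.diff(c,axis=0)*100).round(2))
E
```

```text
[-0.34798793 -0.37067651  0.01443821] [ 0.01911968  0.00814084 -0.01723093] [ 0.49509401 -0.14232621  0.08291519] 0.036379238103568155 -63.39141142282417
[[-0.47 -0.2 ]
 [-0.49 -0.13]
 [-0.5  -0.06]
 [-0.51  0.01]
 [-0.5   0.08]
 [-0.48  0.15]
 [-0.46  0.22]
 [-0.42  0.28]]
```

move_arm(series=[[-0.47,-0.2,0,0,0,-8],[-0.49,-0.13,0,0,0,-8],[0,0,0,0,0,0],[0,0,0,0,0,0]])

```text
clock: 14.85
position: [0.4864, -0.1457, 0.0835]
ee_rot: [3.127, 0.292, 0.002]
force: [2.2, -1.6, 1.6]
width: 0.005
```

move_arm(series=[[-0.25,-0.04,0,0,0,-4],[-0.25,-0.02,0,0,0,-4],[0,0,0,0,0,0],[0,0,0,0,0,0]])

```text
clock: 15.25
position: [0.4815, -0.1464, 0.0835]
ee_rot: [3.14, 0.072, 0.002]
force: [3.2, -2.3, 2.4]
width: 0.007
```

move_arm(series=[[-0.25,0,0,0,0,-4],[-0.26,0.01,0,0,0,-4],[0,0,0,0,0,0],[0,0,0,0,0,0]])

```text
clock: 15.65
position: [0.476, -0.1462, 0.0834]
ee_rot: [3.138, -0.147, 0.001]
force: [2.4, -2.9, 4.9]
width: 0.005
```

move_arm(series=[[-0.25,0.03,0,0,0,-4],[-0.25,0.05,0,0,0,-4],[0,0,0,0,0,0],[0,0,0,0,0,0]])

```text
clock: 16.05
position: [0.4715, -0.1456, 0.0838]
ee_rot: [3.12, -0.367, 0.002]
force: [2.2, -3.4, 7.9]
width: 0.009
```

```bash
cat > chk.py <<'E'
from h import *
from cell import imaging,monitor
import sys
s=monitor.observe(); print(s['clock'],s['position'],s['force'],s['ft_torque'])
im=imaging.get_image('wrist'); cv2.imwrite(sys.argv[1],im['color'][:,:,::-1])
m=red(im).astype(np.float32); rows=int(proj(im,[[.4788,-.1098,.1]],s)[0][1]); w=np.zeros((400,640),bool)
u=proj(im,[[.4788,-.1098,.1]],s)[0].astype(int); w[max(u[1]-90,0):min(u[1]+90,235),u[0]-90:u[0]+90]=1
best=sorted([((np.minimum(h,m)[w].sum()/np.maximum(h,m)[w].sum()).round(3),top,a) for top in (.107,.113) for a in range(-50,2,3) for h in [head(im,.4788,-.1098,np.radians(-3.6+a),top,s)]])[::-1][:5]; print(u,best)
E
python3 chk.py pics/w4.png
```

```text
16.05 [ 0.47145567 -0.14564947  0.08375938] [ 2.17795244 -3.42421983  7.93912781] [-0.46707799 -0.41648473  0.01438216]
[240 270] [(np.float32(0.904), 0.113, -20), (np.float32(0.883), 0.107, -20), (np.float32(0.881), 0.113, -23), (np.float32(0.873), 0.107, -17), (np.float32(0.852), 0.107, -23)]
```

The fit puts the head at about -20 to -23°. The 8 N upward force suggests the finger's flank is sitting over the rising head, so I'll ease outward and up a little while turning further.

move_arm(series=[[-0.05,-0.2,0.2,0,0,0],[-0.24,0.06,0.2,0,0,-4],[-0.25,0.08,0,0,0,-4],[0,0,0,0,0,0],[0,0,0,0,0,0]])

```text
clock: 16.6
position: [0.4659, -0.1461, 0.0875]
ee_rot: [3.087, -0.583, 0.002]
force: [4.3, -2.5, 3.6]
width: 0.007
```

```bash
python3 chk.py pics/w5.png
```

```text
16.6 [ 0.46591493 -0.14608179  0.08746219] [ 4.3021549  -2.49625248  3.60132635] [-0.47137173 -0.78959966 -0.04309346]
[238 267] [(np.float32(0.907), 0.113, -26), (np.float32(0.896), 0.113, -23), (np.float32(0.849), 0.113, -29), (np.float32(0.844), 0.113, -20), (np.float32(0.81), 0.107, -23)]
```

move_arm(series=[[-0.25,0.11,0,0,0,-4],[-0.24,0.13,0,0,0,-4],[0,0,0,0,0,0],[0,0,0,0,0,0]])

```text
clock: 17.05
position: [0.4605, -0.1437, 0.0872]
ee_rot: [3.038, -0.798, 0.0]
force: [3.4, -3.9, 4.6]
width: 0.006
```

```bash
python3 chk.py pics/w6.png
```

```text
17.05 [ 0.46053719 -0.14367667  0.08723882] [ 3.37695863 -3.85196099  4.59456039] [-0.6401027  -0.72779331 -0.06449075]
[237 266] [(np.float32(0.894), 0.113, -32), (np.float32(0.892), 0.113, -35), (np.float32(0.863), 0.113, -29), (np.float32(0.82), 0.113, -38), (np.float32(0.806), 0.107, -32)]
```

The head is out: the 113 mm model fits at 0.89, against 0.81 for 107 mm, with the head turned about 33°. I'll back along the arc so it can spring back, then lift away.

move_arm(series=[[0.48,-0.23,0,0,0,8],[0.51,-0.16,0,0,0,8],[0.53,-0.09,0,0,0,8],[0.54,-0.01,0,0,0,8],[0.53,0.06,0,0,0,8],[0,0,0,0,0,0],[0,-0.1,2,0,0,0],[0,-0.5,4,0,0,0]])

```text
clock: 17.9
position: [0.4823, -0.1521, 0.1445]
ee_rot: [-3.124, -0.29, 0.015]
force: [0.4, -1.2, 0.2]
width: 0.01
```

move_arm(series=[[-2,-2,4,0,0,2],[-3,0,2.5,0,0,8],[0,0,0,0,0,6],[0,0,0,0,0,0],[0,0,0,0,0,0]])

```text
clock: 18.4
position: [0.4353, -0.1732, 0.2112]
ee_rot: [-3.058, -0.715, 0.003]
force: [1.0, -0.5, 0.3]
width: 0.01
```

```bash
python3 - <<'E'
from h import *
from cell import imaging,monitor
s=monitor.observe(); print(s['clock'],s['position'],s['ee_rot'],s['force'])
im=imaging.get_image('wrist'); a=im['color'][:,:,::-1].copy()
m=red(im); u=proj(im,[[.4788,-.1097,.1]],s)[0]; print(u)
w=np.zeros_like(m); cv2.circle(w,tuple(map(int,u)),48,1,-1); m=(m*w).astype(np.float32)
for top in (.113,.107):
    r=fit([(im,m,s)],(.4788,-.1097),top); print(top,r.x[:2],np.degrees(r.x[2])%120,-r.fun)
sc=imaging.get_image('scene'); A=dict(sc); A['color']=cv2.imread('pics/scene0.png')[:,:,::-1]
for i in (A,sc):
    k=red(i)[170:222,235:300]; ys,xs=np.nonzero(k); print(k.sum(),xs.min(),xs.max(),ys.min(),ys.max(),ys.mean())
cv2.imwrite('pics/w7.png',a)
E
```

```text
18.4 [ 0.43532607 -0.17320081  0.21123205] [-3.05752041 -0.71469667  0.00347149] [ 1.01109799 -0.54450238  0.32946768]
[270.31009438 108.91211398]
0.113 [ 0.47929347 -0.11024252] 117.64522368157836 0.769539475440979
0.107 [ 0.47907557 -0.10935995] 117.43894636741163 0.8027470707893372
269 17 39 18 38 28.858736059479554
269 18 39 18 38 28.881040892193308
```

View pics/w7.png

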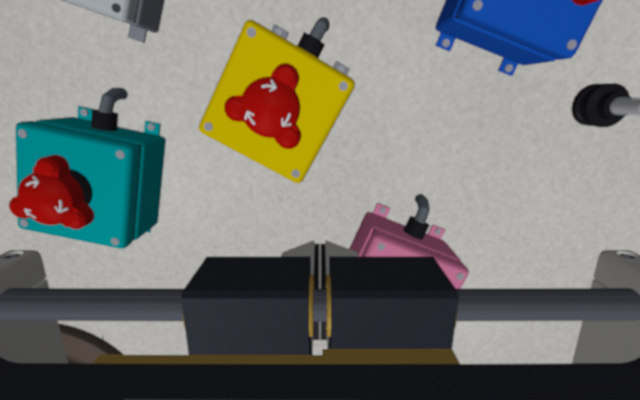

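Against the start picture, the head's image in the scene camera is back to within 0.03 px (6 mm would shift it about 1.8 px). So it's fully out and untwisted. From the saved wrist pictures I'll double-check that it really was latched after the press.

```bash
python3 - <<'E'
from h import *
from cell import imaging
im=imaging.get_image('wrist')
for f,p,r in (('w1',(.44589557,-.1689909,.25949057),(3.0576,.72056,0)),('w3',(.43116287,-.16702935,.21157593),(3.059,.714,.002)),('w7',(.43532607,-.17320081,.21123205),(-3.05752,-.714697,.00347))):
    s=dict(position=np.array(p),ee_rot=np.array(r,float)); A=dict(im); A['color']=cv2.imread(f'pics/{f}.png')[:,:,::-1].copy()
    u=proj(A,[[.4788,-.1097,.1]],s)[0]; rm=red(A); w=np.zeros_like(rm); cv2.circle(w,tuple(map(int,u)),48,1,-1); rm*=w
    h=cv2.cvtColor(A['color'],cv2.COLOR_RGB2HSV); y=((h[...,0]>20)&(h[...,0]<34)&(h[...,1]>170)&(h[...,2]>110)).astype(np.uint8); y[240:]=0
    n,l,st,c=cv2.connectedComponentsWithStats(y); k=1+st[1:,4].argmax(); pts=cv2.findNonZero((l==k).astype(np.uint8)); hull=cv2.convexHull(pts); M=cv2.moments(hull); yc=(M['m10']/M['m00'],M['m01']/M['m00'])
    ys,xs=np.nonzero(rm); rc=(xs.mean(),ys.mean())
    C=-cv2.Rodrigues(pose(A,s)[0])[0].T@pose(A,s)[1]
    L=at_z(A,yc,.075,s); H=at_z(A,rc,.075,s)
    # apparent outward shift = (h-.075)*(head-C)/(Cz-h)
    d=np.array([.4788,-.1098])-C[:2]; sh=(H-L)@d/np.hypot(*d); t=sh/np.hypot(*d); print(f,L.round(4),'apparent head height over lid mm',(1000*t*(C[2]-.075)/(1+t)).round(2), 'red area*range^2', rm.sum()*(C[2]-.1)**2*1e3)
E
```

```text
w1 [ 0.4828 -0.1083] apparent head height over lid mm 36.29 red area*range^2 232664.27022051913
w3 [ 0.483 -0.108] apparent head height over lid mm 28.91 red area*range^2 236492.2741235136
w7 [ 0.4831 -0.1083] apparent head height over lid mm 32.91 red area*range^2 248610.13807454993
```

Seen from nearly the same pose, the head sat about 4 mm lower after the press than it does now, and its red area was 5% smaller. Together with the hard stop, that confirms it latched and then popped out. Now the reset button.

move_arm(series=[[0.8,4,0,0,0,0],[0.8,4,0,0,0,0],[0.8,4,0,0,0,0],[0.8,4,0,0,0,0],[0.8,4,0,0,0,0],[0,0,0,0,0,0],[0,0,0,0,0,0]])

```text
clock: 19.25
position: [0.476, 0.0272, 0.2115]
ee_rot: [-3.057, -0.721, 0.002]
force: [0.3, -1.2, 0.2]
width: 0.003
```

```bash
python3 - <<'E'
from h import *
from cell import imaging,monitor,outline_of
s=monitor.observe(); im=imaging.get_image('wrist'); a=im['color'][:,:,::-1].copy()
print(s['clock'],s['position'])
for t in ('reset_button_top','selector_tip'):
    for d in outline_of('wrist',t):
        ys,xs=np.nonzero(d['mask']); print(t,round(d['p'],2),d['rect'],xs.mean(),ys.mean(),at_z(im,(xs.mean(),ys.mean()),.085,s))
for q in ((.5225,.0733,.087),(.511,.163,.091)):
    u=proj(im,[q],s)[0]; print(u); cv2.circle(a,tuple(map(int,u)),4,(0,255,0),1)
cv2.imwrite('pics/w8.png',a)
E
```

```text
19.25 [0.47598198 0.02720487 0.21153711]
reset_button_top 0.9 [273.6, 92.2, 37.9, 36.4] 292.2125506072874 110.06983805668017 [0.52486691 0.07640565]
selector_tip 0.95 [164.6, 47.8, 40.8, 48.6] 185.28473648186173 72.25872689938399 [0.5135494  0.16263435]
[294.28629129 114.73251461]
[180.79210661  74.73875172]
```

View pics/w8.png

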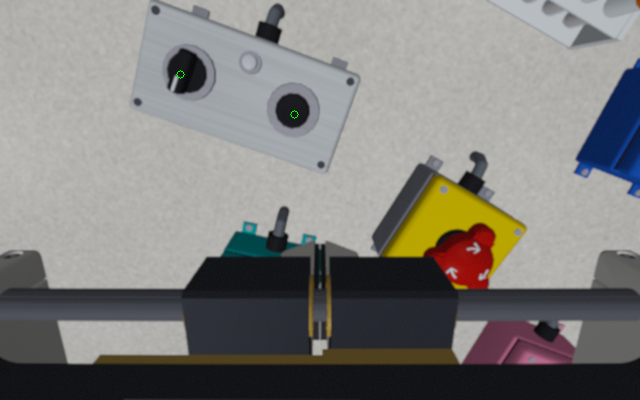

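The picture shows the reset cap at (292,110), which puts it at about (0.5245, 0.076). The selector is well away at (185,72). I'll go over the cap and press it.

move_arm(series=[[2.4,2.4,0,0,0,0],[2.4,2.4,0,0,0,0],[0,0,-4,0,0,0],[0,0,-4,0,0,0],[0,0,-3,0,0,0],[0,0,-1.5,0,0,0],[0,0,0,0,0,0],[0,0,0,0,0,0]])

```text
clock: 20.2
position: [0.5244, 0.0733, 0.0875]
ee_rot: [3.059, 0.715, -0.0]
force: [0.5, -0.2, 0.6]
width: 0.004
```

move_arm(series=[[0,0,-0.2,0,0,0],[0,0,-0.2,0,0,0],[0,0,-0.2,0,0,0],[0,0,0,0,0,0],[0,0,0,0,0,0]])

```text
clock: 20.7
position: [0.5243, 0.0742, 0.0814]
ee_rot: [3.058, 0.718, 0.0]
force: [-0.4, 0.5, 0.0]
width: 0.001
```

move_arm(series=[[0,0,-0.1,0,0,0],[0,0,-0.1,0,0,0],[0,0,-0.1,0,0,0],[0,0,0,0,0,0],[0,0,0,0,0,0]])

```text
clock: 21.2
position: [0.5243, 0.0743, 0.0783]
ee_rot: [3.059, 0.718, 0.0]
force: [-0.4, -0.2, 2.7]
width: 0.009
```

Contact at 2.7 N. I'll press on to the stop, where about 5 N is expected.

move_arm(series=[[0,0,-0.1,0,0,0],[0,0,-0.1,0,0,0],[0,0,-0.1,0,0,0],[0,0,0,0,0,0],[0,0,0,0,0,0]])

```text
clock: 21.7
position: [0.5244, 0.0743, 0.0753]
ee_rot: [-3.059, -0.718, -0.0]
force: [0.2, -0.6, 4.7]
width: 0.007
```

move_arm(series=[[0,0,-0.1,0,0,0],[0,0,-0.05,0,0,0],[0,0,0,0,0,0],[0,0,0,0,0,0]])

```text
clock: 22.1
position: [0.5244, 0.0743, 0.074]
ee_rot: [3.058, 0.718, 0.001]
force: [-0.2, -0.3, 7.3]
width: 0.005
```

move_arm(series=[[0,0,-0.05,0,0,0],[0,0,0,0,0,0],[0,0,0,0,0,0]])

```text
clock: 22.4
position: [0.5244, 0.0743, 0.0739]
ee_rot: [3.058, 0.718, 0.001]
force: [-2.5, -0.8, 13.3]
width: 0.005
```

move_arm(series=[[0,0,0.5,0,0,0],[0,0,2,0,0,0],[0,0,4,0,0,0],[-2,0,4,0,0,0],[-3,0,3,0,0,0],[0,0,0,0,0,0],[0,0,0,0,0,0]])

```text
clock: 23.1
position: [0.4742, 0.0739, 0.2085]
ee_rot: [3.058, 0.717, 0.002]
force: [-0.2, 1.3, 0.2]
width: 0.004
```

```bash
python3 - <<'E'
from h import *
from cell import imaging,monitor
s=monitor.observe(); print(s['clock'],s['position'],s['force'])
for c in ('top','scene'):
    b=imaging.get_image(c)['color'][:,:,::-1]; a=cv2.imread(f'pics/{c}0.png'); d=cv2.absdiff(cv2.GaussianBlur(a,(5,5),0),cv2.GaussianBlur(b,(5,5),0)).max(2)>30
    n,l,st,_=cv2.connectedComponentsWithStats(d.astype(np.uint8)); print(c,[st[k].tolist() for k in range(1,n) if st[k,4]>8])
    if c=='scene':
        for q in (a,b):
            k=red(dict(color=np.ascontiguousarray(q[:,:,::-1])))[170:222,235:300]; ys,xs=np.nonzero(k); print(k.sum(),xs.mean(),ys.mean())
E
```

```text
23.1 [0.47418299 0.07385752 0.2085462 ] [-0.2103007   1.29394363  0.23717627]
top [[227, 165, 178, 235, 18198], [267, 208, 8, 9, 48], [630, 318, 10, 8, 49], [575, 323, 52, 59, 1771], [628, 327, 12, 11, 68], [624, 346, 16, 42, 309], [634, 350, 6, 23, 89], [301, 366, 8, 8, 55], [594, 383, 7, 3, 11]]
scene [[129, 0, 47, 78, 940], [189, 0, 19, 32, 246], [289, 0, 68, 127, 5307], [219, 17, 13, 51, 178], [344, 50, 4, 5, 16], [203, 59, 15, 9, 70]]
269 30.230483271375466 28.858736059479554
270 30.174074074074074 28.955555555555556
```

Reset bottomed out at 13.3 N, past the 5 N spring, and the hand is clear. The scene camera shows no change at the control box, the stop station or any loose item. I'm handing in.

```bash
python3 -c "
from cell import workorder; print(workorder.sign_off())"
```

```text
the job is handed in; nothing more can be done
None
```

The emergency stop check is done and handed in at about 23 s of the 48 s allowed. I worked on the yellow-lidded station, the only one that wasn't blue, pink or turquoise.

- **Press:** I pushed the mushroom button with closed fingertips to its hard stop. The force rose from 12 N to 22.7 N at the end with almost no more travel. After lifting off, the head stayed in.
- **Twist:** I turned the head clockwise about 33° with the fingertips in a notch. It popped out, and after I let go the scene camera showed it back in its starting position to within about 0.1 px.
- **Reset:** I pressed the reset button to its stop, with 13.3 N on the wrist. The hand is now clear, well above the box.

**Checks that disagreed:**
- **Fingertip length:** the fingertips ended about 8 mm behind the reported TCP, not 19 mm ahead of it. I found the contact heights by force instead.
- **Head height:** one wrist-camera fit was ambiguous on whether the head was in or out. It slightly favoured "in" even after the pop. I relied on the scene-camera comparison, the wrist-camera parallax and the force readings, which all agreed.
- **Selector:** the top camera showed a small difference at the mode selector, most likely the arm covering it. The scene camera showed no change there or at the tubes and bottle.
- **Reset lamp:** I saw no visible lamp change to confirm that the track re-armed.

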